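# Show the edge of a label plate over the bench ledge

## Robot

A 7-joint arm with a two-finger parallel gripper is mounted at the origin on a cart in front of the work surface, level with it; the furniture and walls round the work are solid. World frame = base frame: x ahead of the robot, y to its left, z up, the work surface at z = 0. Lengths are in m, angles in rad, forces in N, time in s.
With the tool pointing down it reaches from about 0.4 to 0.875 m from the base axis. Payload 6.5 kg.
Tool frame: the origin (TCP) lies midway between the tips of the shut fingers; the grasp point (between the pads) lies 19 mm behind it; z points along the fingers, y is the line along which they close (so a half turn about z gives the same grasp; the last joint's range is limited). The gripper opens to 85 mm and grips with 20 to 120 N. Pads are 22 mm wide; open, the fingers measure 114 mm over their backs; the gripper's body (76 mm by 85 mm) begins 54 mm behind the grasp point. The pads swing forward as they close: fully open they stand 13 mm farther back than shut.
Start: joints at [-1.408, 0.536, -0.004, 1.538, 0.003, 1.067, -0.071], TCP at [0.147, 0.633, 0.231] pointing down, gripper open.
Joint ranges: [-2.7, 2.7], [-0.37, 2.16], [-1.27, 1.26], [0.24, 2.4], [-1.31, 4.45], [0.19, 1.91], [-2.76, 2.76]. Speed limits (rad/s): [2.39, 2.39, 3.14, 3.14, 3.14, 3.14, 3.14].

## Interface

Orientations are given as a unit quaternion [w, x, y, z].
In Python, from workcell import state, eyes, robot gives the robot as it stands.
- The arm moves only by the tool carry_out, never from a script. Its argument "motion" is a list of rows, each an object of numbers: "ax", "ay", "az": the turn, a rotation vector about the world's x, y, z in rad; "tx", "ty", "tz": the shift along the world's x, y, z in mm; "grip": the gripper command: -1 is shut, 1 is fully open, values between are in proportion. In form: [{"ax": .., "ay": .., "az": .., "tx": .., "ty": .., "tz": .., "grip": ..}, ...]. A call has 1 to 12 rows; each row is the pose to reach, as a shift and turn from the pose commanded when the call began; what a row does not reach only later rows make up. A row lasts 1/10 s, in which the tool goes at most 50 mm and 8.59 degrees, less where a joint would pass 70% of its speed; a pose out of reach is approached as far as the arm can. A call with a gripper value outside its range is refused whole. The fingers move at their own pace and stop on an object; "force" is the grip in N (left out, the last holds). Time passes only in rows, so rows that repeat a pose let the fingers close. It gives the time, the measured TCP pose, the force, the opening and the grip force at its end, in the units of the state.
- state(): the state, without advancing time (a new reading comes with each control period).
- eyes.grab_frame(name): name is "scene" or "top"; returns a dict with "image" (400x640x3 uint8, red, green, blue), "depth" (400x640 float32, m along the optical axis (not along the pixel's ray), 0 where there is no reading), "fov_y" (degrees; the focal length in pixels is half the picture's height over the tangent of half this angle, whatever the lens; pixels are square), "cx", "cy" (the principal point, pixels), "R" (3x3) and "t" (3): a world point X has camera coordinates R X + t. Camera axes: x right, y down, z forward; pixel columns grow to the right and rows downward; lengths in m; the calibration is good to about 2 mm. A picture is of the moment at which its call begins.
- robot.finish_job(): hands the job in; it is judged then, once.
The state is a dict: "time": time; "joint_positions": joint angles; "qd": joint speeds; "effort": joint torques, N m; "tcp_pos": TCP position; "orientation": TCP orientation; "contact_force": force on the tool from outside, world axes, zero at the start; "moment": the same for the moment, N m; "finger_gap": finger opening in m; "grasp_force": force on a finger pad.
Only numpy, scipy, OpenCV 4.12 (cv2) and the standard library are available. Lean on these libraries where they do the work, as an engineer would, in place of code of your own. Each camera call takes 0.05 s, during which the arm holds its last target. There are 200 camera calls.

## Task

An aluminium label plate lies on the low steel ledge and its end has to be deburred. With the fingertips, push it flush against the fence at the back of the ledge and slide it along to the ledge's yellow end, until the blue line across the plate lies just over that end and the edge beyond it sticks out. Only push it, do not lift it or let it drop, leave the other things where they are, and finish clear of everything.

Things in the scene. Friction and masses are not known exactly. Their poses are not given: they have to be found in the camera images.
- ledge: Fixed low steel ledge. Origin: centre of its underside, on the bench; x points away from the robot at yaw 0 (yaw varies), y left. Its dark flat top is 50 mm up, 340 mm long (y -170 to +170 mm) and runs from the open near edge, x = -75 mm, to the face of the steel fence, x = +60 mm; the fence is 15 mm thick and 11 mm higher than the top. Both ends are open; the end at y = -170 mm (right) is painted yellow.
- ledge_end (a point): Middle of the yellow end of the ledge's top face (x 0, y -170, z 50 mm in the ledge's frame; same axes).
- ledge_fence (a point): Point at the foot of the fence's near face, half-way along it (x +60, y 0, z 50 mm in the ledge's frame; same axes).
- plate: Loose aluminium label plate, 95 mm (x) by 130 mm (y) by 8 mm thick, about 0.25 kg, lying flat on the ledge. Origin: centre of its underside. It starts wholly on the ledge, nearly parallel to it, 10 to 30 mm short of the fence; it slides when pushed with 2 to 6 N and stays where it is left.
- plate_center (a point): Centre of the plate, half-way through its thickness (plate's axes).
- plate_line (a point): Middle of the blue line drawn across the plate's upper face, 4 mm wide, parallel to the plate's x, at y = -35 mm: 30 mm from the plate's leading edge (y = -65 mm), which is to stick out past the yellow end.
- plate_back (a point): Middle of the plate's long edge that faces the fence (x +47.5 mm, y 0 in the plate's frame).
- lube_can: Bystander, leave it alone: green spray can with a red cap, 52x52x173, standing (sizes in mm; origin: centre of its underside).
- die_2: Bystander, leave it alone: grey steel crimp die segment, 37x36x56, standing (sizes in mm; origin: centre of its underside).
- marker: Bystander, leave it alone: black marker pen with a white band, 132 long, lying (sizes in mm; origin: centre of its underside).
- tape_roll: Bystander, leave it alone: roll of black tape, 62 across, 19 high, lying flat behind the ledge (sizes in mm; origin: centre of its underside).
- screwdriver_red: Bystander, leave it alone: screwdriver with a red handle, 217 long, 29 thick, lying on the bench in front of the ledge, below its top (sizes in mm; origin: centre of its underside).
Not all that is in view belongs to the job. What is shaped like the plate but black is not meant.

How it is judged:
By the outcome, as a careful person would: the job done as asked, in the order asked, and still so for the second after the job is handed in, with the robot touching nothing.
It also fails if it takes over 61 s, if anything falls off the work surface, if the arm or the gripper's body presses on something with over 40 N, if the wrist force passes 120 N, or if a joint passes its speed limit or range.

## Working session

There is one attempt and no reset: what is moved stays moved. The work goes in short steps, Python scripts to look and compute and a tool call to move; the robot and the scene stay as the last step left them, time stands still between calls to the robot, and variables do not carry over. Pictures are saved under pics/ and viewed, at most 10 in all, crops included, and the job is handed in when it is done.

Besides the shell and the picture viewer there is one more tool, called after "Call:" by a JSON object that holds its "method" and its "body". carry_out: Moves the arm, as the interface text tells. Its arguments: {"type":"object","properties":{"motion":{"type":"array","items":{"type":"object","properties":{"ax":{"type":"number"},"ay":{"type":"number"},"az":{"type":"number"},"tx":{"type":"number"},"ty":{"type":"number"},"tz":{"type":"number"},"grip":{"type":"number"}}}},"force":{"type":"number"}},"required":["motion"]}

```bash
mkdir -p pics; cat > h.py <<'E'
import numpy as np, cv2
from workcell import state, eyes, robot
def grab(n):
    f=eyes.grab_frame(n); f['f']=200/np.tan(np.radians(f['fov_y'])/2); return f
def ray(f,uv,z):
    uv=np.atleast_2d(uv).astype(float)
    d=np.c_[(uv[:,0]-f['cx'])/f['f'],(uv[:,1]-f['cy'])/f['f'],np.ones(len(uv))]@f['R']
    c=-np.array(f['R']).T@f['t']
    return c+d*((z-c[2])/d[:,2])[:,None]
def dep(f):
    v,u=np.mgrid[0:400,0:640]; Z=f['depth']
    P=np.stack([(u-f['cx'])/f['f']*Z,(v-f['cy'])/f['f']*Z,Z],-1)
    return (P-f['t'])@f['R']
def save(n,im,s=1):
    cv2.imwrite('pics/'+n,cv2.resize(im[:,:,::-1],None,fx=s,fy=s,interpolation=cv2.INTER_CUBIC))
E
python3 - <<'E'
from h import *
for n in('top','scene'):
    f=grab(n); save(n+'0.png',f['image'],1.25); print(n,f['f'],-f['R'].T@f['t'],f['R'].round(2).tolist())
    np.savez(n+'0.npz',**f)
print(state())
E
```

```text
top 446.7379976655881 [0.36956703 0.01743727 1.33788091] [[-0.03, -1.0, -0.02], [-0.98, 0.03, -0.19], [0.2, 0.01, -0.98]]
scene 434.37903539198135 [-0.19938617  1.22245088  0.79170109] [[-0.82, -0.57, 0.02], [-0.27, 0.35, -0.89], [0.5, -0.74, -0.45]]
{'time': 0.1, 'joint_positions': array([-1.40817729,  0.53708537, -0.00441878,  1.53875848,  0.00264591,
        1.06728865, -0.0712009 ]), 'qd': array([ 0.00080672, -0.00243837,  0.00186295, -0.00125797,  0.00012127,
       -0.00015447,  0.00017718]), 'effort': array([ 1.92718966e-03, -5.84571612e+01,  1.05143543e+00, -2.59777325e+01,
        1.25885507e-02,  4.59886040e-03,  1.03650601e-05]), 'tcp_pos': array([0.14734985, 0.63250771, 0.23051034]), 'orientation': array([-5.73486967e-06,  1.14122349e-01,  9.93466406e-01, -7.67536276e-04]), 'contact_force': array([-0.10591874, -0.36865958, -0.45502655]), 'moment': array([-0.01005064,  0.01147859, -0.043471  ]), 'grasp_force': 0.0, 'finger_gap': 0.0854871502504928}
```

View pics/top0.png

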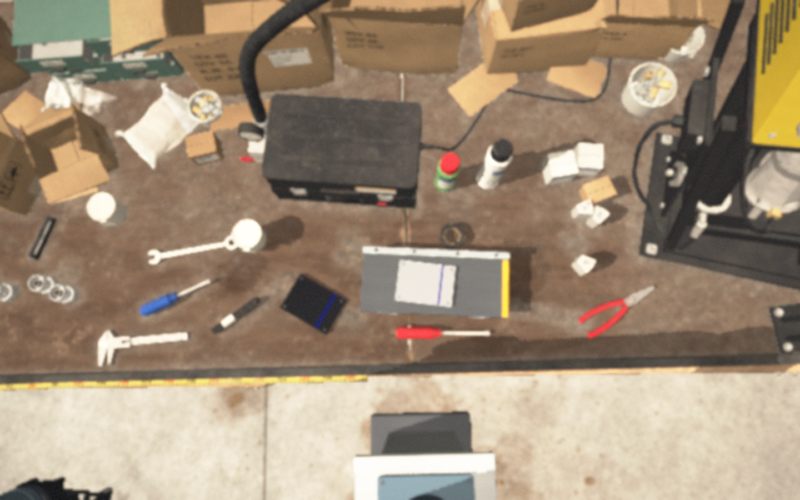

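View pics/scene0.png

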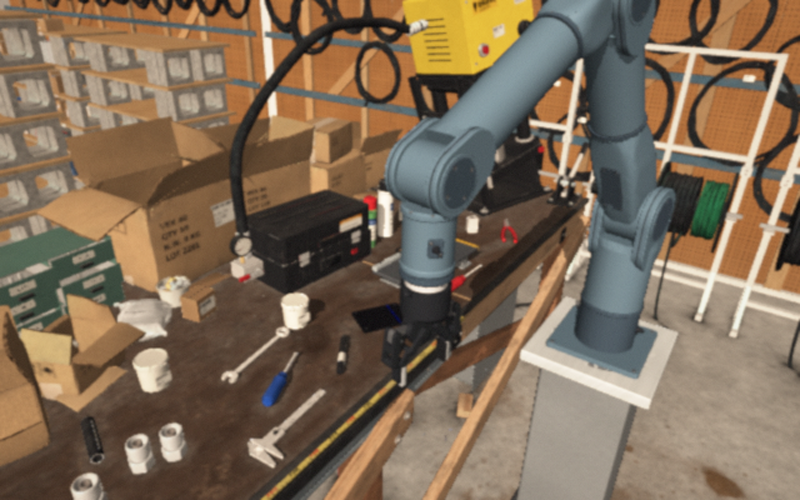

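The top view shows the silver plate with the blue line at (425,284), on the ledge at (435,283). The yellow end is at (506,288) and the fence along (435,252). Lookalikes: the black plate with a blue line on the bench at (313,303), which is the decoy, and the black case at (345,150). I choose the silver plate on the ledge. The can is at (448,172), the tape at (452,234) and the screwdriver at (440,333).

```bash
cat >> h.py <<'E'
def measure(f):
    """masks on the top view -> world points of yellow end, fence, plate, line"""
    im=f['image']; hsv=cv2.cvtColor(im,cv2.COLOR_RGB2HSV); H,S,V=cv2.split(hsv)
    roi=np.zeros((400,640),np.uint8); roi[188:262,284:420]=1
    o={}
    def big(m,k=1):
        m=(m&(roi>0)).astype(np.uint8)
        n,l,st,c=cv2.connectedComponentsWithStats(m); i=1+np.argmax(st[1:,4]); return (l==i).astype(np.uint8)
    def rect(m,z):
        c=max(cv2.findContours(m,cv2.RETR_EXTERNAL,cv2.CHAIN_APPROX_NONE)[0],key=cv2.contourArea)[:,0]
        P=ray(f,c,z); r=cv2.minAreaRect((P[:,:2]*1000).astype(np.float32)); return r,cv2.boxPoints(r)
    yel=big((H>15)&(H<35)&(S>120)&(V>120)); o['yellow']=rect(yel,.05)
    blu=big((H>105)&(H<135)&(S>60)); o['blue']=rect(blu,.058)
    sil=(S<45)&(V>140)
    rows=np.arange(400)[:,None]
    pl=sil|(blu>0)
    o['masks']=(yel,blu,pl)
    return o
E
python3 - <<'E'
from h import *
f=dict(np.load('top0.npz')); o=measure(f)
for k in('yellow','blue'): print(k,o[k])
save('crop0.png',f['image'][185:270,280:420],5)
P=dep(f)
for u,v in((340,227),(300,225),(390,230),(405,230),(350,202),(360,187),(350,266)): print(u,v,P[v,u].round(4),f['image'][v,u])
E
```

```text
Traceback (most recent call last):
  File "h.py", line 28, in measure
    blu=big((H>105)&(H<135)&(S>60)); o['blue']=rect(blu,.058)
  File "h.py", line 23, in big
    n,l,st,c=cv2.connectedComponentsWithStats(m); i=1+np.argmax(st[1:,4]); return (l==i).astype(np.uint8)
                                                      ~~~~~~~~~^^^^^^^^^^
ValueError: attempt to get argmax of an empty sequence
```

```bash
python3 - <<'E'
s=open('h.py').read(); s=s[:s.index('def measure')]
s+='''
def fitl(P):
    vx,vy,x,y=cv2.fitLine(P[:,:2].astype(np.float32),cv2.DIST_HUBER,0,.0005,1e-4)[:,0]
    return np.array([x,y])*1000, np.array([vx,vy])*(1 if abs(vx)>abs(vy) and vx>0 or abs(vy)>=abs(vx) and vy>0 else -1)
def cross(p,t,rise):
    """sub-pixel crossings of level t"""
    s=np.sign(p-t); i=np.where((s[:-1]<0)&(s[1:]>=0) if rise else (s[:-1]>0)&(s[1:]<=0))[0]
    return i+(t-p[i])/(p[i+1]-p[i])
'''
open('h.py','w').write(s)
E
python3 - <<'E'
from h import *
f=dict(np.load('top0.npz')); 
save('crop0.png',f['image'][185:270,280:420],5)
P=dep(f)
for u,v in((340,227),(300,225),(390,230),(405,230),(350,202),(360,187),(350,266)): print(u,v,P[v,u].round(4))
im=f['image'].astype(int)
print('row228',[tuple(im[228,u]) for u in range(308,370,2)]); print('blue',[tuple(im[228,u]) for u in range(348,362)]);print('yel',[tuple(im[228,u]) for u in range(396,412)]); print('col335',[tuple(im[v,335]) for v in range(194,256)])
E
```

```text
340 227 [ 0.5317 -0.015   0.0596]
300 225 [0.5418 0.1005 0.0513]
390 230 [ 0.5202 -0.1592  0.0501]
405 230 [ 0.5198 -0.2034  0.0439]
350 202 [ 0.6036 -0.0464  0.0614]
360 187 [ 0.6611 -0.0819 -0.002 ]
350 266 [ 0.4218 -0.0415  0.0166]
row228 [(np.int64(134), np.int64(130), np.int64(124)), (np.int64(135), np.int64(132), np.int64(126)), (np.int64(134), np.int64(132), np.int64(126)), (np.int64(132), np.int64(130), np.int64(124)), (np.int64(167), np.int64(163), np.int64(155)), (np.int64(235), np.int64(230), np.int64(222)), (np.int64(241), np.int64(236), np.int64(225)), (np.int64(240), np.int64(236), np.int64(225)), (np.int64(241), np.int64(236), np.int64(227)), (np.int64(240), np.int64(235), np.int64(225)), (np.int64(241), np.int64(236), np.int64(226)), (np.int64(240), np.int64(235), np.int64(226)), (np.int64(240), np.int64(235), np.int64(225)), (np.int64(241), np.int64(236), np.int64(226)), (np.int64(240), np.int64(235), np.int64(226)), (np.int64(240), np.int64(234), np.int64(225)), (np.int64(241), np.int64(235), np.int64(227)), (np.int64(241), np.int64(234), np.int64(226)), (np.int64(2
[... 4210 characters left out ...]
 (np.int64(239), np.int64(234), np.int64(226)), (np.int64(220), np.int64(214), np.int64(205)), (np.int64(169), np.int64(164), np.int64(159)), (np.int64(134), np.int64(132), np.int64(126)), (np.int64(131), np.int64(129), np.int64(124)), (np.int64(132), np.int64(130), np.int64(124)), (np.int64(134), np.int64(131), np.int64(126)), (np.int64(133), np.int64(130), np.int64(126)), (np.int64(128), np.int64(125), np.int64(119)), (np.int64(126), np.int64(116), np.int64(110)), (np.int64(126), np.int64(109), np.int64(97)), (np.int64(131), np.int64(106), np.int64(86)), (np.int64(135), np.int64(106), np.int64(85)), (np.int64(135), np.int64(107), np.int64(86)), (np.int64(136), np.int64(108), np.int64(89))]
```

View pics/crop0.png

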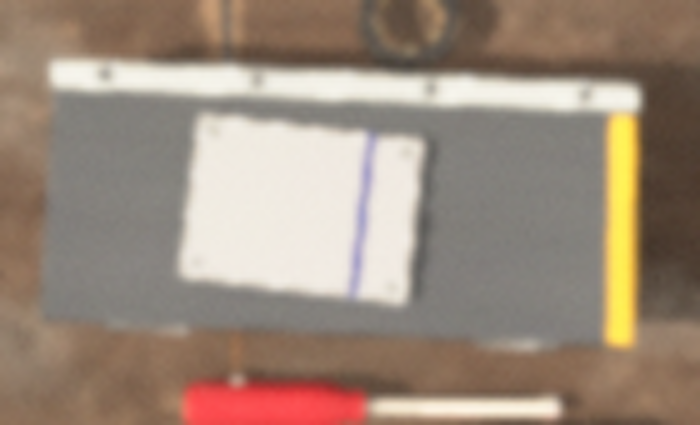

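The close crop confirms the choice: a silver plate with a blue line near its right end, turned about 2–3° to the ledge, with the yellow strip at the right and the fence behind. Now the sub-pixel fits.

```bash
cat >> h.py <<'E'
def measure(f,u0=None):
    im=f['image'].astype(float); R,G,B=im[...,0],im[...,1],im[...,2]; Y=G
    # fence back top edge, foot, from columns; plate back/front edges
    hb,ff,pb,pf=[],[],[],[]
    for u in range(295,402):
        r=cross(Y[190:260,u],182,True)+190; d=cross(Y[190:260,u],182,False)+190
        if len(r) and r[0]<206: hb.append((u,cross(Y[190:210,u],160,True)[0]+190)); 
        if len(d) and d[0]<212: ff.append((u,d[0]))
        r2=r[(r>204)]; 
        if len(r2) and len(d)>1 and d[-1]-r2[0]>26: pb.append((u,r2[0])); pf.append((u,d[-1]))
    ye,bl,pt,pl=[],[],[],[]
    for v in range(212,242):
        d=cross(R[v,398:420]-B[v,398:420],80,False)+398
        if len(d): ye.append((d[-1],v))
        b=np.clip(B[v,300:420]-(R[v,300:420]+G[v,300:420])/2+5,0,None)   # paper is about -12
        i=np.argmax(b); w=b[max(i-3,0):i+4]
        if b[i]>15: bl.append((300+np.sum(w*np.arange(max(i-3,0),i+4))/w.sum(),v))
        r=cross(Y[v,290:420],182,True)+290
        if len(r): pt.append((r[0],v))
        d=cross(Y[v,290:420],165,False)+290
        if len(d): pl.append((d[-1],v))
    o={}
    for k,p,z in(('fence_back',hb,.061),('fence_foot',ff,.05),('fence_toplip',ff,.061),('plate_back',pb,.058),('plate_front',pf,.058),('yellow',ye,.05),('blue',bl,.058),('trail',pt,.058),('lead',pl,.058)):
        if len(p)<5: continue
        p=np.array(p); p=p[3:-3] if k.startswith('plate') else p
        Q=ray(f,p,z); c,d=fitl(Q); n=np.array([-d[1],d[0]]); res=(Q[:,:2]*1000-c)@n
        ang=np.degrees(np.arctan2(-d[0],d[1]) if abs(d[1])>abs(d[0]) else np.arctan2(d[1],d[0]))
        o[k]=(c,ang,len(p),res.std())
        print(k,c.round(1),'ang',ang.round(2),len(p),'sd',res.std().round(2))
    return o
E
python3 - <<'E'
from h import *
f=dict(np.load('top0.npz')); o=measure(f)
E
```

```text
fence_back [612.  -61.7] ang -4.28 107 sd 0.65
fence_foot [601.3   5.5] ang -4.08 107 sd 1.58
fence_toplip [599.3   5.6] ang -4.08 107 sd 1.57
plate_back [583.9  -7.8] ang -8.97 37 sd 1.54
plate_front [484.7 -23.2] ang -8.35 37 sd 1.8
yellow [ 525.9 -209.9] ang -4.37 30 sd 0.18
blue [516.9 -47.7] ang -8.54 30 sd 0.39
trail [526.6  52.9] ang -8.24 30 sd 4.58
lead [ 535.7 -206.2] ang -4.62 30 sd 0.24
```

Flags: the plate measures 95.8 mm wide (given 95). The ledge is at yaw −4.3° with its origin near (538,−40) mm; fence foot and back agree to 0.7 mm. The plate is turned −4.3° relative to the ledge, so its fence edge has to be squared. Going in.

Call:
{"method": "carry_out", "body": {"motion": [{"tx":30,"ty":-35,"tz":0,"az":0.02,"grip":-1},{"tx":60,"ty":-70,"tz":0,"az":0.05,"grip":-1},{"tx":90,"ty":-105,"tz":0,"az":0.08,"grip":-1},{"tx":120,"ty":-140,"tz":0,"az":0.11,"grip":-1},{"tx":150,"ty":-175,"tz":0,"az":0.153,"grip":-1},{"tx":180,"ty":-210,"tz":0,"az":0.153,"grip":-1},{"tx":205,"ty":-250,"tz":0,"az":0.153,"grip":-1},{"tx":220,"ty":-295,"tz":0,"az":0.153,"grip":-1},{"tx":235,"ty":-340,"tz":0,"az":0.153,"grip":-1},{"tx":245,"ty":-385,"tz":0,"az":0.153,"grip":-1},{"tx":255,"ty":-430,"tz":0,"az":0.153,"grip":-1},{"tx":265,"ty":-475,"tz":0,"az":0.153,"grip":-1}]}}

```text
$.motion[0]: bad value
```

Call:
{"method": "carry_out", "body": {"motion": [{"ax":0,"ay":0,"az":0.02,"tx":30,"ty":-35,"tz":0,"grip":-1},{"ax":0,"ay":0,"az":0.05,"tx":60,"ty":-70,"tz":0,"grip":-1},{"ax":0,"ay":0,"az":0.08,"tx":90,"ty":-105,"tz":0,"grip":-1},{"ax":0,"ay":0,"az":0.11,"tx":120,"ty":-140,"tz":0,"grip":-1},{"ax":0,"ay":0,"az":0.153,"tx":150,"ty":-175,"tz":0,"grip":-1},{"ax":0,"ay":0,"az":0.153,"tx":180,"ty":-210,"tz":0,"grip":-1},{"ax":0,"ay":0,"az":0.153,"tx":205,"ty":-250,"tz":0,"grip":-1},{"ax":0,"ay":0,"az":0.153,"tx":220,"ty":-295,"tz":0,"grip":-1},{"ax":0,"ay":0,"az":0.153,"tx":235,"ty":-340,"tz":0,"grip":-1},{"ax":0,"ay":0,"az":0.153,"tx":245,"ty":-385,"tz":0,"grip":-1},{"ax":0,"ay":0,"az":0.153,"tx":255,"ty":-430,"tz":0,"grip":-1},{"ax":0,"ay":0,"az":0.153,"tx":265,"ty":-475,"tz":0,"grip":-1}]}}

```text
time: 1.3
tcp_pos: [0.4123, 0.1561, 0.2312]
orientation: [-0.0, 0.038, 0.999, 0.0]
contact_force: [0.9, -0.5, 0.1]
finger_gap: 0.0002
grasp_force: 0.0
```

Call:
{"method": "carry_out", "body": {"motion": [{"ax":0,"ay":0,"az":0,"tx":10,"ty":-42,"tz":0,"grip":-1},{"ax":0,"ay":0,"az":0,"tx":20,"ty":-84,"tz":0,"grip":-1},{"ax":0,"ay":0,"az":0,"tx":30,"ty":-126,"tz":-10,"grip":-1},{"ax":0,"ay":0,"az":0,"tx":37,"ty":-168,"tz":-30,"grip":-1},{"ax":0,"ay":0,"az":0,"tx":37,"ty":-168,"tz":-70,"grip":-1},{"ax":0,"ay":0,"az":0,"tx":37,"ty":-168,"tz":-110,"grip":-1},{"ax":0,"ay":0,"az":0,"tx":37,"ty":-168,"tz":-145,"grip":-1},{"ax":0,"ay":0,"az":0,"tx":37,"ty":-168,"tz":-165,"grip":-1},{"ax":0,"ay":0,"az":0,"tx":37,"ty":-168,"tz":-177,"grip":-1},{"ax":0,"ay":0,"az":0,"tx":37,"ty":-168,"tz":-177,"grip":-1}]}}

```text
time: 2.3
tcp_pos: [0.4484, -0.01, 0.0532]
orientation: [-0.001, 0.038, 0.999, -0.0]
contact_force: [-0.4, 0.5, -0.2]
finger_gap: -0.0002
grasp_force: 0.0
```

Call:
{"method": "carry_out", "body": {"motion": [{"ax":0,"ay":0,"az":0,"tx":5,"ty":-0.4,"tz":0,"grip":-1},{"ax":0,"ay":0,"az":0,"tx":10,"ty":-0.8,"tz":0,"grip":-1},{"ax":0,"ay":0,"az":0,"tx":15,"ty":-1.1,"tz":0,"grip":-1},{"ax":0,"ay":0,"az":0,"tx":19,"ty":-1.4,"tz":0,"grip":-1},{"ax":0,"ay":0,"az":0,"tx":22,"ty":-1.7,"tz":0,"grip":-1},{"ax":0,"ay":0,"az":0,"tx":25,"ty":-1.9,"tz":0,"grip":-1},{"ax":0,"ay":0,"az":0,"tx":28,"ty":-2.1,"tz":0,"grip":-1},{"ax":0,"ay":0,"az":0,"tx":31,"ty":-2.3,"tz":0,"grip":-1},{"ax":0,"ay":0,"az":0,"tx":34,"ty":-2.5,"tz":0,"grip":-1},{"ax":0,"ay":0,"az":0,"tx":36,"ty":-2.7,"tz":0,"grip":-1},{"ax":0,"ay":0,"az":0,"tx":38,"ty":-2.8,"tz":0,"grip":-1}]}}

```text
time: 3.4
tcp_pos: [0.4876, -0.0128, 0.0542]
orientation: [0.0, 0.038, 0.999, -0.0]
contact_force: [-2.3, -0.7, -0.3]
finger_gap: 0.0002
grasp_force: 0.8
```

Call:
{"method": "carry_out", "body": {"motion": [{"ax":0,"ay":0,"az":0,"tx":1,"ty":-0.1,"tz":0,"grip":-1},{"ax":0,"ay":0,"az":0,"tx":2,"ty":-0.2,"tz":0,"grip":-1},{"ax":0,"ay":0,"az":0,"tx":3,"ty":-0.2,"tz":0,"grip":-1},{"ax":0,"ay":0,"az":0,"tx":4,"ty":-0.3,"tz":0,"grip":-1},{"ax":0,"ay":0,"az":0,"tx":5,"ty":-0.4,"tz":0,"grip":-1},{"ax":0,"ay":0,"az":0,"tx":5,"ty":-0.4,"tz":0,"grip":-1}]}}

```text
time: 4.0
tcp_pos: [0.4903, -0.0132, 0.0539]
orientation: [-0.002, 0.038, 0.999, 0.0]
contact_force: [-6.8, 0.5, 4.2]
finger_gap: 0.0
grasp_force: 3.4
```

```bash
python3 - <<'E'
from h import *
f=grab('top'); save('crop1.png',f['image'][185:270,280:420],5); o=measure(f)
g=grab('scene'); save('s1.png',g['image'][150:270,260:420],5); print(state()['contact_force'],state()['tcp_pos'])
E
```

```text
fence_back [613.7 -40.8] ang -4.27 107 sd 0.64
fence_foot [595.9 -67.5] ang -4.15 103 sd 2.83
fence_toplip [594.  -66.7] ang -4.15 103 sd 2.8
yellow [ 535.8 -209. ] ang -3.53 30 sd 0.61
blue [532.8  26.9] ang -21.94 30 sd 8.32
trail [534.   4.] ang -11.92 30 sd 18.12
lead [ 539.9 -202.8] ang -2.59 30 sd 1.44
[-7.60156503  0.69179542  4.13959237] [ 0.49024521 -0.01319652  0.05394443]
```

View pics/crop1.png

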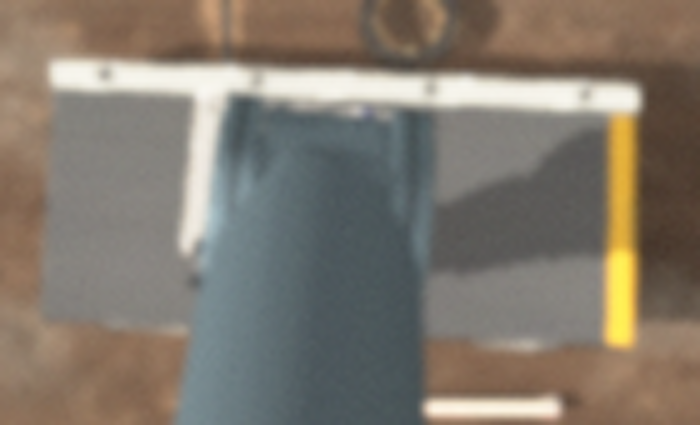

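The arm covers most of the plate, but its left back corner now meets the fence (crop (205,95)). I'll push on to square it.

Call:
{"method": "carry_out", "body": {"motion": [{"ax":0,"ay":0,"az":0,"tx":1,"ty":-0.1,"tz":0,"grip":-1},{"ax":0,"ay":0,"az":0,"tx":2,"ty":-0.2,"tz":0,"grip":-1},{"ax":0,"ay":0,"az":0,"tx":3,"ty":-0.2,"tz":0,"grip":-1},{"ax":0,"ay":0,"az":0,"tx":3,"ty":-0.2,"tz":0,"grip":-1},{"ax":0,"ay":0,"az":0,"tx":3,"ty":-0.2,"tz":0,"grip":-1}]}}

```text
time: 4.6
tcp_pos: [0.4905, -0.0133, 0.0536]
orientation: [-0.005, 0.038, 0.999, 0.0]
contact_force: [-11.5, -0.7, 8.8]
finger_gap: -0.0002
grasp_force: 6.4
```

Call:
{"method": "carry_out", "body": {"motion": [{"ax":0,"ay":0,"az":0,"tx":-10,"ty":0.8,"tz":0,"grip":-1},{"ax":0,"ay":0,"az":0,"tx":-24,"ty":2,"tz":0,"grip":-1},{"ax":0,"ay":0,"az":0,"tx":-24,"ty":2,"tz":30,"grip":-1},{"ax":0,"ay":0,"az":0,"tx":-24,"ty":2,"tz":70,"grip":-1},{"ax":0,"ay":0,"az":0,"tx":-10,"ty":45,"tz":80,"grip":-1},{"ax":0,"ay":0,"az":0,"tx":10,"ty":90,"tz":80,"grip":-1},{"ax":0,"ay":0,"az":0,"tx":30,"ty":130,"tz":80,"grip":-1},{"ax":0,"ay":0,"az":0,"tx":50,"ty":165,"tz":80,"grip":-1},{"ax":0,"ay":0,"az":0,"tx":68,"ty":190,"tz":80,"grip":-1},{"ax":0,"ay":0,"az":0,"tx":68,"ty":190,"tz":80,"grip":-1}]}}

```text
time: 5.6
tcp_pos: [0.566, 0.1825, 0.1348]
orientation: [0.002, 0.035, 0.999, 0.002]
contact_force: [-0.1, 0.7, -1.1]
finger_gap: -0.0004
grasp_force: 0.0
```

```bash
python3 - <<'E'
from h import *
f=grab('top'); save('crop2.png',f['image'][185:270,250:420],4); o=measure(f)
print(state()['tcp_pos'],state()['contact_force'])
E
```

```text
fence_back [610.4 -67.1] ang -3.85 101 sd 3.25
fence_foot [598.  -41.2] ang -4.3 76 sd 2.05
fence_toplip [596.  -40.7] ang -4.3 76 sd 2.03
plate_back [590.8 -59.8] ang -9.63 7 sd 1.36
plate_front [495.2 -56. ] ang -10.96 7 sd 0.93
yellow [ 525.9 -210. ] ang -4.3 30 sd 0.2
blue [536.3 -49. ] ang -7.04 27 sd 0.36
trail [535.   28.5] ang -13.05 30 sd 20.67
lead [ 528.5 -205.7] ang -4.44 30 sd 0.22
[0.56479231 0.17935822 0.1344811 ] [ 0.35352954 -0.89810039  0.03608359]
```

View pics/crop2.png

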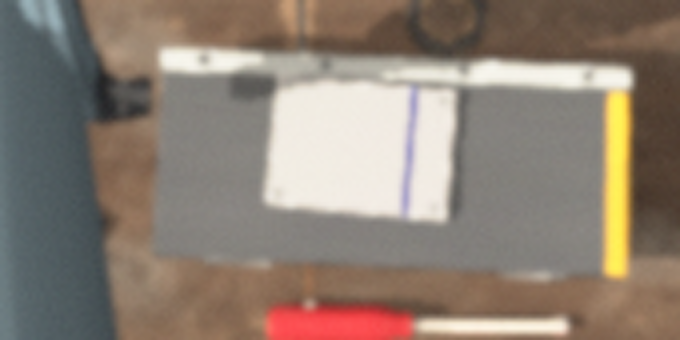

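The plate's left back corner is at the fence (crop (275,85)), but the blue line runs at −7.0° against the ledge's −4.3°, so the right end is still about 6 mm off. I'll push the front edge again, nearer its right end.

Call:
{"method": "carry_out", "body": {"motion": [{"ax":0,"ay":0,"az":0,"tx":-20,"ty":-40,"tz":0,"grip":-1},{"ax":0,"ay":0,"az":0,"tx":-40,"ty":-82,"tz":0,"grip":-1},{"ax":0,"ay":0,"az":0,"tx":-60,"ty":-125,"tz":0,"grip":-1},{"ax":0,"ay":0,"az":0,"tx":-80,"ty":-168,"tz":0,"grip":-1},{"ax":0,"ay":0,"az":0,"tx":-95,"ty":-205,"tz":0,"grip":-1},{"ax":0,"ay":0,"az":0,"tx":-107,"ty":-232,"tz":0,"grip":-1},{"ax":0,"ay":0,"az":0,"tx":-107,"ty":-232,"tz":-20,"grip":-1},{"ax":0,"ay":0,"az":0,"tx":-107,"ty":-232,"tz":-50,"grip":-1},{"ax":0,"ay":0,"az":0,"tx":-107,"ty":-232,"tz":-70,"grip":-1},{"ax":0,"ay":0,"az":0,"tx":-107,"ty":-232,"tz":-79,"grip":-1},{"ax":0,"ay":0,"az":0,"tx":-107,"ty":-232,"tz":-79,"grip":-1}]}}

```text
time: 6.75
tcp_pos: [0.4555, -0.056, 0.0548]
orientation: [-0.001, 0.038, 0.999, -0.0]
contact_force: [-0.4, 0.3, 0.3]
finger_gap: -0.0001
grasp_force: 0.0
```

Call:
{"method": "carry_out", "body": {"motion": [{"ax":0,"ay":0,"az":0,"tx":5,"ty":-0.4,"tz":0,"grip":-1},{"ax":0,"ay":0,"az":0,"tx":10,"ty":-0.8,"tz":0,"grip":-1},{"ax":0,"ay":0,"az":0,"tx":15,"ty":-1.1,"tz":0,"grip":-1},{"ax":0,"ay":0,"az":0,"tx":18,"ty":-1.4,"tz":0,"grip":-1},{"ax":0,"ay":0,"az":0,"tx":21,"ty":-1.6,"tz":0,"grip":-1},{"ax":0,"ay":0,"az":0,"tx":24,"ty":-1.8,"tz":0,"grip":-1},{"ax":0,"ay":0,"az":0,"tx":27,"ty":-2,"tz":0,"grip":-1},{"ax":0,"ay":0,"az":0,"tx":29,"ty":-2.2,"tz":0,"grip":-1},{"ax":0,"ay":0,"az":0,"tx":31,"ty":-2.3,"tz":0,"grip":-1},{"ax":0,"ay":0,"az":0,"tx":31,"ty":-2.3,"tz":0,"grip":-1}]}}

```text
time: 7.75
tcp_pos: [0.4869, -0.0579, 0.0551]
orientation: [-0.001, 0.038, 0.999, -0.0]
contact_force: [-2.6, -0.7, 1.7]
finger_gap: 0.0002
grasp_force: 1.4
```

Call:
{"method": "carry_out", "body": {"motion": [{"ax":0,"ay":0,"az":0,"tx":1,"ty":-0.1,"tz":0,"grip":-1},{"ax":0,"ay":0,"az":0,"tx":2,"ty":-0.2,"tz":0,"grip":-1},{"ax":0,"ay":0,"az":0,"tx":3,"ty":-0.2,"tz":0,"grip":-1},{"ax":0,"ay":0,"az":0,"tx":4,"ty":-0.3,"tz":0,"grip":-1},{"ax":0,"ay":0,"az":0,"tx":5,"ty":-0.4,"tz":0,"grip":-1},{"ax":0,"ay":0,"az":0,"tx":5,"ty":-0.4,"tz":0,"grip":-1}]}}

```text
time: 8.35
tcp_pos: [0.4909, -0.0581, 0.0551]
orientation: [-0.002, 0.038, 0.999, 0.0]
contact_force: [-6.0, -1.3, 4.6]
finger_gap: 0.0001
grasp_force: 4.0
```

Call:
{"method": "carry_out", "body": {"motion": [{"ax":0,"ay":0,"az":0,"tx":1,"ty":-0.1,"tz":0,"grip":-1},{"ax":0,"ay":0,"az":0,"tx":2,"ty":-0.2,"tz":0,"grip":-1},{"ax":0,"ay":0,"az":0,"tx":3,"ty":-0.2,"tz":0,"grip":-1},{"ax":0,"ay":0,"az":0,"tx":3,"ty":-0.2,"tz":0,"grip":-1}]}}

```text
time: 8.75
tcp_pos: [0.4907, -0.0579, 0.0542]
orientation: [-0.005, 0.038, 0.999, 0.0]
contact_force: [-11.5, -0.9, 5.9]
finger_gap: -0.0001
grasp_force: 5.7
```

Call:
{"method": "carry_out", "body": {"motion": [{"ax":0,"ay":0,"az":0,"tx":-10,"ty":0.8,"tz":0,"grip":-1},{"ax":0,"ay":0,"az":0,"tx":-26,"ty":2,"tz":0,"grip":-1},{"ax":0,"ay":0,"az":0,"tx":-26,"ty":2,"tz":30,"grip":-1},{"ax":0,"ay":0,"az":0,"tx":-26,"ty":2,"tz":60,"grip":-1},{"ax":0,"ay":0,"az":0,"tx":-10,"ty":45,"tz":60,"grip":-1},{"ax":0,"ay":0,"az":0,"tx":10,"ty":90,"tz":60,"grip":-1},{"ax":0,"ay":0,"az":0,"tx":30,"ty":135,"tz":60,"grip":-1},{"ax":0,"ay":0,"az":0,"tx":50,"ty":180,"tz":60,"grip":-1},{"ax":0,"ay":0,"az":0,"tx":70,"ty":219,"tz":60,"grip":-1},{"ax":0,"ay":0,"az":0,"tx":70,"ty":219,"tz":60,"grip":-1}]}}

```text
time: 9.75
tcp_pos: [0.568, 0.17, 0.1158]
orientation: [0.002, 0.033, 0.999, 0.003]
contact_force: [-0.8, -0.5, 0.8]
finger_gap: -0.0001
grasp_force: 0.0
```

```bash
python3 - <<'E'
from h import *
f=grab('top'); save('crop3.png',f['image'][185:270,250:420],4); o=measure(f)
print(state()['tcp_pos'],state()['contact_force'])
im=f['image'].astype(int)
for u in (330,345,360): print(u,im[198:214,u,1])
E
```

```text
fence_back [610.9 -55.6] ang -4.04 96 sd 3.45
fence_foot [594.8 -84.4] ang -4.21 59 sd 1.8
fence_toplip [592.9 -83.5] ang -4.21 59 sd 1.78
yellow [ 534.9 -210.6] ang -4.36 30 sd 0.18
blue [538.3 -47.5] ang -4.33 26 sd 0.38
trail [532.3   5.3] ang -11.73 30 sd 19.43
lead [ 528.2 -205.7] ang -4.46 30 sd 0.21
[0.56672402 0.16559605 0.1154536 ] [-1.20426786 -2.23475247 -0.19267873]
330 [113 135 139 142 149 157 157 166 185 211 229 235 236 237 237 236]
345 [ 96 134 164 176 181 185 195 218 230 235 235 236 235 236 235 235]
360 [ 71  98 136 165 177 182 192 214 224 224 224 230 235 236 236 235]
```

View pics/crop3.png

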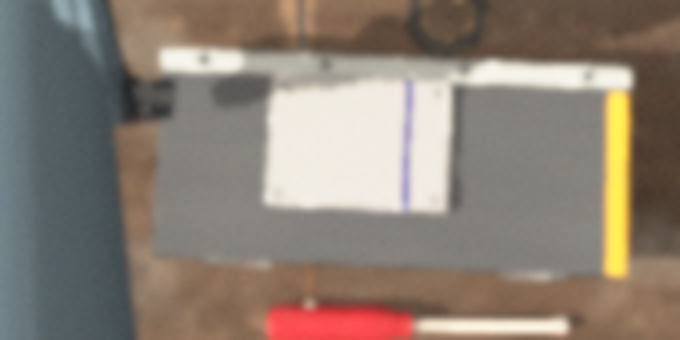

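The plate is now flush: the line is at −4.33° against the ledge's −4.36°. The line is at y′=−7 mm and has to go to −170 mm. I'll descend behind the trailing edge.

Call:
{"method": "carry_out", "body": {"motion": [{"ax":0,"ay":0,"az":0,"tx":-2,"ty":-30,"tz":0,"grip":-1},{"ax":0,"ay":0,"az":0,"tx":-5,"ty":-68,"tz":0,"grip":-1},{"ax":0,"ay":0,"az":0,"tx":-5,"ty":-68,"tz":-20,"grip":-1},{"ax":0,"ay":0,"az":0,"tx":-5,"ty":-68,"tz":-45,"grip":-1},{"ax":0,"ay":0,"az":0,"tx":-5,"ty":-68,"tz":-60,"grip":-1},{"ax":0,"ay":0,"az":0,"tx":-5,"ty":-68,"tz":-60,"grip":-1},{"ax":0,"ay":0,"az":0,"tx":-5,"ty":-68,"tz":-60,"grip":-1}]}}

```text
time: 10.5
tcp_pos: [0.5606, 0.0925, 0.0557]
orientation: [0.0, 0.038, 0.999, -0.0]
contact_force: [-0.3, 0.4, -0.2]
finger_gap: -0.0002
grasp_force: 0.0
```

Call:
{"method": "carry_out", "body": {"motion": [{"ax":0,"ay":0,"az":0,"tx":-0.4,"ty":-6,"tz":0,"grip":-1},{"ax":0,"ay":0,"az":0,"tx":-0.8,"ty":-11,"tz":0,"grip":-1},{"ax":0,"ay":0,"az":0,"tx":-1.1,"ty":-15,"tz":0,"grip":-1},{"ax":0,"ay":0,"az":0,"tx":-1.4,"ty":-19,"tz":0,"grip":-1},{"ax":0,"ay":0,"az":0,"tx":-1.7,"ty":-23,"tz":0,"grip":-1},{"ax":0,"ay":0,"az":0,"tx":-2,"ty":-27,"tz":0,"grip":-1},{"ax":0,"ay":0,"az":0,"tx":-2.3,"ty":-31,"tz":0,"grip":-1},{"ax":0,"ay":0,"az":0,"tx":-2.6,"ty":-35,"tz":0,"grip":-1},{"ax":0,"ay":0,"az":0,"tx":-2.9,"ty":-39,"tz":0,"grip":-1}]}}

```text
time: 11.4
tcp_pos: [0.5575, 0.054, 0.0553]
orientation: [0.0, 0.038, 0.999, 0.0]
contact_force: [-0.0, 1.4, -0.2]
finger_gap: -0.0004
grasp_force: 0.7
```

Call:
{"method": "carry_out", "body": {"motion": [{"ax":0,"ay":0,"az":0,"tx":-0.4,"ty":-5,"tz":-0.5,"grip":-1},{"ax":0,"ay":0,"az":0,"tx":-0.8,"ty":-11,"tz":-1,"grip":-1},{"ax":0,"ay":0,"az":0,"tx":-1.4,"ty":-19,"tz":-1,"grip":-1},{"ax":0,"ay":0,"az":0,"tx":-2,"ty":-27,"tz":-1,"grip":-1},{"ax":0,"ay":0,"az":0,"tx":-2.6,"ty":-35,"tz":-1,"grip":-1},{"ax":0,"ay":0,"az":0,"tx":-3.2,"ty":-43,"tz":-1,"grip":-1},{"ax":0,"ay":0,"az":0,"tx":-3.8,"ty":-51,"tz":-1,"grip":-1},{"ax":0,"ay":0,"az":0,"tx":-4.4,"ty":-59,"tz":-1,"grip":-1},{"ax":0,"ay":0,"az":0,"tx":-5,"ty":-67,"tz":-1,"grip":-1},{"ax":0,"ay":0,"az":0,"tx":-5.5,"ty":-73,"tz":-1,"grip":-1},{"ax":0,"ay":0,"az":0,"tx":-5.8,"ty":-78,"tz":-1,"grip":-1},{"ax":0,"ay":0,"az":0,"tx":-6,"ty":-80,"tz":-1,"grip":-1}]}}

```text
time: 12.6
tcp_pos: [0.5513, -0.027, 0.0542]
orientation: [-0.0, 0.038, 0.999, -0.0]
contact_force: [1.0, 3.8, 3.1]
finger_gap: 0.0002
grasp_force: 1.8
```

```bash
python3 - <<'E'
from h import *
f=grab('top'); save('crop4.png',f['image'][185:270,250:420],4); o=measure(f)
print(state()['tcp_pos'],state()['contact_force'])
E
```

```text
fence_back [620.  41.] ang -4.54 42 sd 3.24
fence_foot [603.9  33.6] ang -2.86 41 sd 2.41
fence_toplip [601.9  33.5] ang -2.86 41 sd 2.39
yellow [ 519.5 -209.5] ang -4.34 30 sd 0.5
blue [ 529.3 -100.1] ang 13.73 30 sd 19.4
trail [520.4 -98.2] ang -2.31 28 sd 33.42
lead [ 532.8 -205.9] ang -4.35 30 sd 1.11
[ 0.55131306 -0.02716562  0.05420548] [0.33429891 1.6944819  0.78386453]
```

View pics/crop4.png

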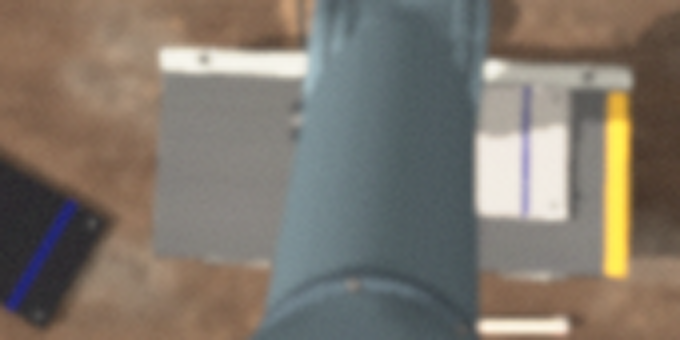

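The plate is still square at the fence, with the line at crop x≈526 and the yellow end at x≈618. I'll limit the line search to columns right of the arm.

```bash
cat >> h.py <<'E'
def line(f,u0,u1,v0=210,v1=236):
    im=f['image'].astype(float); R,G,B=im[...,0],im[...,1],im[...,2]; bl=[]
    ex,ey=np.array([.9972,-.0755]),np.array([.0755,.9972]); ye=[]
    for v in range(v0,v1):
        x=(B-(R+G)/2)[v,u0:u1]; b=np.clip(x-np.median(x)-6,0,None); i=int(np.argmax(b)); a=max(i-3,0); w=b[a:i+4]
        if b[i]>8: bl.append((u0+np.sum(w*np.arange(a,a+len(w)))/w.sum(),v))
    for v in range(240,251):
        d=cross(R[v,398:420]-B[v,398:420],80,False)+398
        if len(d): ye.append((d[-1],v))
    for n,p,z in(('blue',bl,.058),('yel',ye,.05)):
        if len(p)<3: continue
        c,d=fitl(ray(f,np.array(p),z)); print(n,c.round(1),'x\'y\'',(c@ex).round(1),(c@ey).round(1),'ang',np.degrees(np.arctan2(-d[0],d[1]) if abs(d[1])>abs(d[0]) else np.arctan2(d[1],d[0])).round(2),len(p))
E
python3 - <<'E'
from h import *
f=grab('top'); line(f,374,390); s=state(); print(s['tcp_pos'],s['contact_force'])
E
```

```text
blue [ 537.1 -133.2] x'y' 545.7 -92.3 ang -3.34 26
yel [ 475.5 -205.8] x'y' 489.7 -169.3 ang -5.71 11
[ 0.5512051  -0.02715502  0.05410363] [-0.24161237  0.2145608  -0.25436738]
```

Call:
{"method": "carry_out", "body": {"motion": [{"ax":0,"ay":0,"az":0,"tx":-0.4,"ty":-5,"tz":0,"grip":-1},{"ax":0,"ay":0,"az":0,"tx":-0.8,"ty":-11,"tz":0,"grip":-1},{"ax":0,"ay":0,"az":0,"tx":-1.4,"ty":-18,"tz":0,"grip":-1},{"ax":0,"ay":0,"az":0,"tx":-1.9,"ty":-25,"tz":0,"grip":-1},{"ax":0,"ay":0,"az":0,"tx":-2.4,"ty":-32,"tz":0,"grip":-1},{"ax":0,"ay":0,"az":0,"tx":-2.9,"ty":-39,"tz":0,"grip":-1},{"ax":0,"ay":0,"az":0,"tx":-3.4,"ty":-46,"tz":0,"grip":-1},{"ax":0,"ay":0,"az":0,"tx":-4,"ty":-53,"tz":0,"grip":-1},{"ax":0,"ay":0,"az":0,"tx":-4.4,"ty":-58,"tz":0,"grip":-1},{"ax":0,"ay":0,"az":0,"tx":-4.7,"ty":-62,"tz":0,"grip":-1},{"ax":0,"ay":0,"az":0,"tx":-4.9,"ty":-65,"tz":0,"grip":-1},{"ax":0,"ay":0,"az":0,"tx":-5,"ty":-66,"tz":0,"grip":-1}]}}

```text
time: 13.9
tcp_pos: [0.5465, -0.0925, 0.0543]
orientation: [0.0, 0.038, 0.999, -0.0]
contact_force: [-0.2, 0.5, 0.2]
finger_gap: -0.0002
grasp_force: 0.7
```

```bash
python3 - <<'E'
from h import *
f=grab('top'); save('crop5.png',f['image'][185:270,300:440],5); line(f,392,408); s=state(); print(s['tcp_pos'],s['contact_force'])
E
```

```text
blue [ 529.8 -198.8] x'y' 543.3 -158.2 ang -3.27 20
yel [ 474.4 -205.5] x'y' 488.5 -169.1 ang -3.3 11
[ 0.54651961 -0.09251593  0.05429854] [-0.44468735 -0.06139764 -0.07180842]
```

View pics/crop5.png

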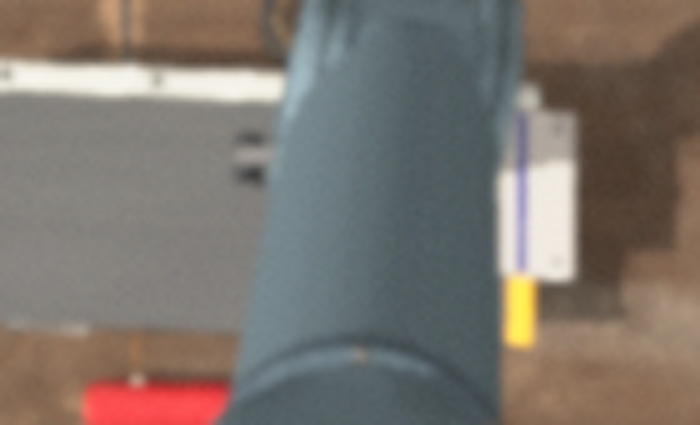

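Call:
{"method": "carry_out", "body": {"motion": [{"ax":0,"ay":0,"az":0,"tx":-0.2,"ty":-3,"tz":0,"grip":-1},{"ax":0,"ay":0,"az":0,"tx":-0.4,"ty":-6,"tz":0,"grip":-1},{"ax":0,"ay":0,"az":0,"tx":-0.6,"ty":-8,"tz":0,"grip":-1},{"ax":0,"ay":0,"az":0,"tx":-0.8,"ty":-10,"tz":0,"grip":-1},{"ax":0,"ay":0,"az":0,"tx":-0.8,"ty":-10,"tz":0,"grip":-1},{"ax":0,"ay":0,"az":0,"tx":-0.8,"ty":-10,"tz":0,"grip":-1}]}}

```text
time: 14.55
tcp_pos: [0.5457, -0.1027, 0.0543]
orientation: [0.0, 0.038, 0.999, -0.0]
contact_force: [-0.1, 0.5, 0.8]
finger_gap: 0.0003
grasp_force: 0.0
```

Call:
{"method": "carry_out", "body": {"motion": [{"ax":0,"ay":0,"az":0,"tx":1,"ty":15,"tz":0,"grip":-1},{"ax":0,"ay":0,"az":0,"tx":3,"ty":40,"tz":10,"grip":-1},{"ax":0,"ay":0,"az":0,"tx":5,"ty":75,"tz":40,"grip":-1},{"ax":0,"ay":0,"az":0,"tx":8,"ty":120,"tz":60,"grip":-1},{"ax":0,"ay":0,"az":0,"tx":11,"ty":165,"tz":60,"grip":-1},{"ax":0,"ay":0,"az":0,"tx":14,"ty":210,"tz":60,"grip":-1},{"ax":0,"ay":0,"az":0,"tx":15,"ty":225,"tz":60,"grip":-1},{"ax":0,"ay":0,"az":0,"tx":15,"ty":225,"tz":60,"grip":-1}]}}

```text
time: 15.35
tcp_pos: [0.5601, 0.1274, 0.1141]
orientation: [-0.0, 0.035, 0.999, 0.001]
contact_force: [0.8, -0.1, 0.7]
finger_gap: -0.0
grasp_force: 0.0
```

```bash
python3 - <<'E'
from h import *
f=grab('top'); save('crop6.png',f['image'][185:270,300:440],5); line(f,394,412,210,238); s=state(); print(s['tcp_pos'],s['contact_force'])
im=f['image'].astype(int)
for u in (365,372,380,388,396): print(u,im[198:216,u,1],im[234:246,u,1])
E
```

```text
blue [ 528.4 -209.2] x'y' 542.7 -168.7 ang -4.8 28
yel [ 474.4 -205.4] x'y' 488.5 -169.0 ang -3.19 11
[0.56026356 0.12396131 0.11409458] [-0.25671991 -0.12151232  0.7760597 ]
365 [ 76  93 122 136 132 135 145 142 126 126 128 128 128 131 132 129 129 130] [127 125 126 123 127 126 130 128 129 126 128 127]
372 [ 81 105 147 177 182 180 175 165 153 158 165 169 165 162 158 156 155 154] [192 192 196 192 172 140 131 128 127 128 130 127]
380 [ 76  88 115 147 173 180 186 193 212 229 235 236 237 236 236 237 236 236] [237 236 236 232 216 174 143 134 131 126 128 130]
388 [ 75  79 109 165 219 239 242 239 234 231 234 235 236 236 236 236 236 236] [237 236 236 237 232 213 164 135 131 130 130 130]
396 [ 75  82 124 182 207 199 198 217 220 218 227 234 235 235 234 235 236 235] [236 236 236 236 230 209 163 138 133 135 134 130]
```

View pics/crop6.png

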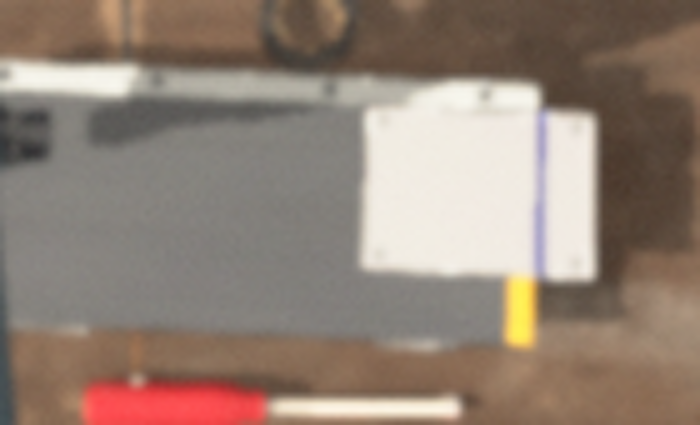

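```bash
python3 - <<'E'
from h import *
f=grab('top'); Y=f['image'][...,1].astype(float)
ex,ey=np.array([.9972,-.0755]),np.array([.0755,.9972])
p=[]
for u in list(range(376,404))+list(range(411,416)):
    d=cross(Y[226:250,u],182,False)+226
    if len(d): p.append((u,d[0]))
Q=ray(f,np.array(p),.058)[:,:2]*1000; 
c=np.polyfit(Q@ey,Q@ex,1); print('front x\' at y\' -70,-135,-200',np.polyval(c,[-70,-135,-200]).round(1),'slope deg',np.degrees(np.arctan(c[0])).round(2))
f0=dict(np.load('top0.npz')); Y0=f0['image'][...,1].astype(float)
r=[(u,(cross(Y0[194:215,u],182,False)+194)[0]) for u in range(366,400) if len(cross(Y0[194:215,u],182,False))]
q=ray(f0,np.array(r),.05)[:,:2]*1000; print('foot x\'',np.median(q@ex).round(1), 'toplip', np.median(ray(f0,np.array(r),.061)[:,:2]@ex*1000).round(1))
r=[(u,(cross(Y0[194:215,u],160,True)+194)[0]) for u in range(366,400)]
print('back-15', np.median(ray(f0,np.array(r),.061)[:,:2]@ex*1000).round(1)-15)
E
```

```text
front x' at y' -70,-135,-200 [502.4 502.9 503.4] slope deg -0.45
foot x' 599.8 toplip 597.8
back-15 600.2
```

The line is within about 1 mm of the end, with yaw within 0.5°. The front edge reads about 1–2 mm short of fully flush, so I'll give it one gentle seating push at the plate's middle.

Call:
{"method": "carry_out", "body": {"motion": [{"ax":0,"ay":0,"az":0,"tx":-30,"ty":-35,"tz":0,"grip":-1},{"ax":0,"ay":0,"az":0,"tx":-60,"ty":-72,"tz":0,"grip":-1},{"ax":0,"ay":0,"az":0,"tx":-85,"ty":-115,"tz":0,"grip":-1},{"ax":0,"ay":0,"az":0,"tx":-102,"ty":-160,"tz":0,"grip":-1},{"ax":0,"ay":0,"az":0,"tx":-102,"ty":-208,"tz":0,"grip":-1},{"ax":0,"ay":0,"az":0,"tx":-102,"ty":-255,"tz":0,"grip":-1},{"ax":0,"ay":0,"az":0,"tx":-102,"ty":-292,"tz":0,"grip":-1},{"ax":0,"ay":0,"az":0,"tx":-102,"ty":-292,"tz":-20,"grip":-1},{"ax":0,"ay":0,"az":0,"tx":-102,"ty":-292,"tz":-45,"grip":-1},{"ax":0,"ay":0,"az":0,"tx":-102,"ty":-292,"tz":-59,"grip":-1},{"ax":0,"ay":0,"az":0,"tx":-102,"ty":-292,"tz":-59,"grip":-1}]}}

```text
time: 16.55
tcp_pos: [0.4559, -0.171, 0.0538]
orientation: [-0.002, 0.04, 0.999, -0.0]
contact_force: [-0.4, -0.3, -0.2]
finger_gap: 0.0001
grasp_force: 0.0
```

Call:
{"method": "carry_out", "body": {"motion": [{"ax":0,"ay":0,"az":0,"tx":4,"ty":-0.3,"tz":0,"grip":-1},{"ax":0,"ay":0,"az":0,"tx":8,"ty":-0.6,"tz":0,"grip":-1},{"ax":0,"ay":0,"az":0,"tx":12,"ty":-0.9,"tz":0,"grip":-1},{"ax":0,"ay":0,"az":0,"tx":15,"ty":-1.1,"tz":0,"grip":-1},{"ax":0,"ay":0,"az":0,"tx":17,"ty":-1.3,"tz":0,"grip":-1},{"ax":0,"ay":0,"az":0,"tx":19,"ty":-1.4,"tz":0,"grip":-1},{"ax":0,"ay":0,"az":0,"tx":20,"ty":-1.5,"tz":0,"grip":-1},{"ax":0,"ay":0,"az":0,"tx":21,"ty":-1.6,"tz":0,"grip":-1},{"ax":0,"ay":0,"az":0,"tx":22,"ty":-1.7,"tz":0,"grip":-1},{"ax":0,"ay":0,"az":0,"tx":23,"ty":-1.7,"tz":0,"grip":-1},{"ax":0,"ay":0,"az":0,"tx":23,"ty":-1.7,"tz":0,"grip":-1}]}}

```text
time: 17.65
tcp_pos: [0.4815, -0.171, 0.0552]
orientation: [-0.0, 0.038, 0.999, 0.0]
contact_force: [-0.8, 0.2, 0.6]
finger_gap: 0.0005
grasp_force: 0.3
```

Call:
{"method": "carry_out", "body": {"motion": [{"ax":0,"ay":0,"az":0,"tx":1,"ty":-0.1,"tz":0,"grip":-1},{"ax":0,"ay":0,"az":0,"tx":2,"ty":-0.2,"tz":0,"grip":-1},{"ax":0,"ay":0,"az":0,"tx":3,"ty":-0.2,"tz":0,"grip":-1},{"ax":0,"ay":0,"az":0,"tx":4,"ty":-0.3,"tz":0,"grip":-1},{"ax":0,"ay":0,"az":0,"tx":4,"ty":-0.3,"tz":0,"grip":-1}]}}

```text
time: 18.15
tcp_pos: [0.4824, -0.171, 0.0547]
orientation: [-0.003, 0.038, 0.999, 0.001]
contact_force: [-9.6, 0.7, 6.0]
finger_gap: 0.0003
grasp_force: 4.3
```

Call:
{"method": "carry_out", "body": {"motion": [{"ax":0,"ay":0,"az":0,"tx":-10,"ty":0.8,"tz":0,"grip":-1},{"ax":0,"ay":0,"az":0,"tx":-27,"ty":2,"tz":0,"grip":-1},{"ax":0,"ay":0,"az":0,"tx":-27,"ty":2,"tz":40,"grip":-1},{"ax":0,"ay":0,"az":0,"tx":-27,"ty":2,"tz":85,"grip":-1},{"ax":0,"ay":0,"az":0,"tx":-20,"ty":45,"tz":100,"grip":-1},{"ax":0,"ay":0,"az":0,"tx":-10,"ty":92,"tz":100,"grip":-1},{"ax":0,"ay":0,"az":0,"tx":0,"ty":140,"tz":100,"grip":-1},{"ax":0,"ay":0,"az":0,"tx":5,"ty":188,"tz":100,"grip":-1},{"ax":0,"ay":0,"az":0,"tx":5,"ty":237,"tz":100,"grip":-1},{"ax":0,"ay":0,"az":0,"tx":5,"ty":286,"tz":100,"grip":-1},{"ax":0,"ay":0,"az":0,"tx":5,"ty":330,"tz":100,"grip":-1},{"ax":0,"ay":0,"az":0,"tx":5,"ty":330,"tz":100,"grip":-1}]}}

```text
time: 19.35
tcp_pos: [0.4904, 0.167, 0.1555]
orientation: [0.001, 0.033, 0.999, 0.002]
contact_force: [0.0, 0.5, -0.1]
finger_gap: 0.0001
grasp_force: 0.0
```

```bash
python3 - <<'E'
from h import *
f=grab('top'); save('crop7.png',f['image'][185:270,300:440],5); line(f,394,412,210,238)
Y=f['image'][...,1].astype(float); ex,ey=np.array([.9972,-.0755]),np.array([.0755,.9972]); p=[]
for u in list(range(376,404))+list(range(411,416)):
    d=cross(Y[226:250,u],182,False)+226
    if len(d): p.append((u,d[0]))
Q=ray(f,np.array(p),.058)[:,:2]*1000; c=np.polyfit(Q@ey,Q@ex,1); print('front',np.polyval(c,[-70,-135,-200]).round(1))
lead=[(( cross(Y[v,408:430],150,False)+408)[0],v) for v in range(214,236)]
trail=[((cross(Y[v,360:385],182,True)+360)[0],v) for v in range(214,236)]
for p in(lead,trail): print((ray(f,np.array(p),.058)[:,:2]@ey*1000).mean().round(1))
print(state()['tcp_pos'],state()['contact_force'])
E
```

```text
blue [ 537.3 -209.8] x'y' 551.7 -168.6 ang -4.77 28
yel [ 474.3 -205.5] x'y' 488.5 -169.1 ang -3.99 11
front [503.1 503.4 503.7]Traceback (most recent call last):
  File "<stdin>", line 9, in <module>
IndexError: index 0 is out of bounds for axis 0 with size 0
```

View pics/crop7.png

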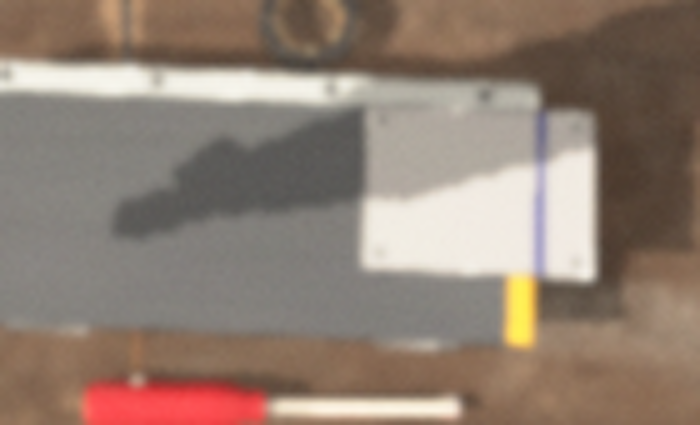

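The last view shows the plate seated along the fence, with the blue line at crop x≈540 over the outer edge of the yellow strip at (535,275). The line-to-end offset is at most 1 mm, the bystanders in the crop (tape roll, screwdriver) have not moved, and the arm is clear.

```bash
python3 -c "
from workcell import robot
print(robot.finish_job())"
```

```text
the job is handed in; nothing more can be done
None
```

I pushed the plate against the fence and slid it to the yellow end; its blue line measures within about 1 mm of that end, the arm finished clear, and the job is handed in (no verdict came back).

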